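Load the bench steriliser: bayonet cover, crank lift, tubes, and close up

TASK

Load the bench steriliser with all the washed tubes that stand upside down on the bench: unlock its bayonet cover with a quarter turn anticlockwise, lift it off and put it down flat on clear bench, crank the basket all the way up, and stand every tube, still cap down, in the basket. Then crank the basket all the way down with the tubes standing in it, put the cover back on and turn it clockwise until it is locked fully home. Leave the other things on the bench where they are.

Things in the scene. Friction and masses are not known exactly. Their poses are not given: they have to be found in the camera images.
- steriliser: Bench steriliser, fixed: a round steel pot on a grey foot. Origin: centre of its underside, z up; place and yaw vary. Mouth 160 mm wide inside; flat rim flange 220 mm wide, its top 182 mm up. Two keepers (inverted-L claws) stand on the flange at +x and -x. At (0, -215 mm) a grey tower, 62 mm square and 114 mm high, carries the crank; a low housing joins it to the pot.
- mouth (a point): Centre of the pot's mouth in the plane of the rim's top (steriliser frame 0, 0, 182 mm): here lies the cover's origin when it is seated. The bench is clear for the cover left of the pot, round x = 0.45 m, y = 0.37 m from the robot's base.
- keeper (a point): Middle of the red mark on top of the claw at +x (196 mm up, 100 mm from the axis; the other claw is opposite). Seen from above each claw covers the arc from 16 degrees clockwise to 40 degrees anticlockwise of its mark, reaches in to 87 mm from the axis, leaves 8.5 mm of room under it for an ear, and has an end stop at its clockwise end.
- cover: Loose bayonet cover, 0.45 kg: steel disc 166 mm wide, 11 mm thick, with two ears (40 mm wide, 6 mm thick, to 99 mm from the centre) at +x and -x, and a tapered plug 8 mm deep below (140 to 155 mm wide). Origin: centre of the disc's underside, 8 mm up when it lies on the bench. A gauge and a valve, to 26 mm high, stand at y = +55 and -55 mm. At the start seated and locked.
- handle (a point): Centre of the cover's black bar handle, on the cover's axis, 39 mm above its origin. The bar lies along the cover's x axis: 100 mm long, 20 mm wide, 22 mm high; 17 mm of air between the bar and the disc except at two posts 36 mm from the middle.
- ear (a point): End of the cover's ear at its +x (99 mm from the axis, 3 mm up). Locked: ears under the claws' red marks, within 9 degrees of the stops, cover x parallel to steriliser x either way round. Turned anticlockwise (from above) 60 to 140 degrees, best 90, the ears are free and the cover lifts straight off; set on in that attitude it is turned clockwise till the ears meet the stops. Light friction only.
- crank (a joint): Angle of the lift crank, rad: 0 = basket fully down, growing clockwise seen from above; 12.57 (two full turns) = basket fully up; solid stops at both ends. It stays where it is left; turning takes about 3 to 5 N at the grip.
- crank_grip (a point): Middle of the crank's grip, 155 mm up: a black upright round knob, 18 mm wide, that does not spin on its arm; its top is 175 mm up, the crank arm's top face under it 130 mm up. It runs 50 mm from the crank's axis, which is at (0, -215 mm) in the steriliser frame; at joint 0 and after each full turn it lies towards the steriliser's -x from the axis.
- basket: Round basket in the pot, 146 mm wide inside, lifted by the crank (9.95 mm per rad). Origin: centre of its floor's top face: 52 mm up when down, 177 mm when up (5 mm below the rim). A fence stands 20 mm above the floor. Four tubes fit standing 43 mm from the centre, a quarter turn apart. With the basket down, tubes end 15 mm below the rim; with it up, the cover cannot be seated.
- tube_0: A loose translucent 50 ml tube standing upside down on its orange screw cap (35 mm in diameter, 12 mm high), tapering to a point at the top; 115 mm tall overall, 30 g. Pinch the round wall (29 mm in diameter from 12 to about 95 mm up). Origin: centre of the underside of the cap, z up. May be absent.
- tube_1: A loose translucent 50 ml tube standing upside down on its orange screw cap (35 mm in diameter, 12 mm high), tapering to a point at the top; 115 mm tall overall, 30 g. Pinch the round wall (29 mm in diameter from 12 to about 95 mm up). Origin: centre of the underside of the cap, z up. May be absent.
- tube_2: A loose translucent 50 ml tube standing upside down on its orange screw cap (35 mm in diameter, 12 mm high), tapering to a point at the top; 115 mm tall overall, 30 g. Pinch the round wall (29 mm in diameter from 12 to about 95 mm up). Origin: centre of the underside of the cap, z up. May be absent.
- tube_3: A loose translucent 50 ml tube standing upside down on its orange screw cap (35 mm in diameter, 12 mm high), tapering to a point at the top; 115 mm tall overall, 30 g. Pinch the round wall (29 mm in diameter from 12 to about 95 mm up). Origin: centre of the underside of the cap, z up. May be absent.
- the_wash_bottle: White wash bottle with bent spout, 206 mm tall, 60 mm body, a bystander at the right; origin under its centre.
- kit_box: White carton with a blue band, 66 x 90 mm, 45 mm high, a bystander behind the crank; origin under its centre.
Things that resemble listed ones, but are neither listed nor needed, are in the scene too. What is shaped like the tube_3 but yellow is not meant.

How it is judged:
By the outcome, as a careful person would: the job done as asked, in the order asked, and still so for the second after the job is handed in, with the robot touching nothing.
Of tube_0, tube_1, tube_2, tube_3 only 2 to 4 are there at a start; the rules pass over those that are not, and their reading is None.
At some moment in a run one of cover may be knocked a few centimetres aside while the robot is not near it.
It also fails if it takes over 210 s, if anything falls off the work surface, if the arm or the gripper's body presses on something with over 40 N, if the wrist force passes 120 N, or if a joint passes its speed limit or range.

ROBOT

A 7-joint arm with a two-finger parallel gripper is mounted at the origin on a cart in front of the work surface, level with it; the furniture and walls round the work are solid. World frame = base frame: x ahead of the robot, y to its left, z up, the work surface at z = 0. Lengths are in mm, angles in degrees, forces in N, time in s.
With the tool pointing down it reaches from about 425 to 875 mm from the base axis. Payload 8.4 kg.
Tool frame: the origin (TCP) lies at the very end of the fingers, on their centre line; the grasp point (between the pads) lies 19 mm behind it; z points along the fingers, y is the line along which they close (so a half turn about z gives the same grasp; the last joint's range is limited). The gripper opens to 87 mm and grips with 3 to 60 N. Pads are 19 mm wide; open, the fingers measure 117 mm over their backs; the gripper's body (75 mm by 190 mm) begins 51 mm behind the grasp point.
Start: joints at [-5.684, 19.091, 2.286, 83.961, -0.768, 76.965, -3.352], TCP at [649.971, -0.012, 202.146] pointing down, gripper open.
Joint ranges: [-147.57, 147.57], [-21.85, 119.76], [-74.77, 79.35], [14.55, 137.4], [-85.83, 265.84], [4.83, 119.75], [-152.11, 152.11]. Speed limits (degrees/s): [127.2, 127.2, 159.86, 159.86, 180, 180, 180].

INTERFACE

Orientations are given as [roll, pitch, yaw] about the fixed x, y, z axes, in that order (R = Rz(yaw) Ry(pitch) Rx(roll)).
In Python, from plant import robot gives the robot as it stands. Calls block until the motion is done:
- robot.movep(position, orientation): joint-space move of the TCP to a pose.
- robot.move_l(position, rot=None, speed=150, f_stop=None): straight line of the TCP; rot=None keeps the orientation; speed is the mean speed in mm/s. With f_stop (N) it stops when the force on the tool has changed by that much, and returns True; else False.
- robot.movej(angles): joint-space move.
- robot.open() and robot.grab(newtons=None): open the fingers fully, or close them until they stop; newtons is the grip in N (None keeps the last).
- robot.dwell(seconds).
- robot.solve_ik(position, orientation): joint angles nearest the present ones, or None.
- robot.capture(name): name is "scene" or "side" or "wrist"; returns the picture (480x640x3 uint8, red, green, blue); there is no depth.
- robot.camera_info(name): a dict with "mtx" (3x3 intrinsics, pixels), "origin" and "orientation" of the camera in the world; the wrist camera has in their place "tool_from_camera" (4x4, takes a point from camera to tool coordinates, whose origin is the TCP and whose axes are the flange's). Camera axes: x right, y down, z forward; pixel columns grow to the right and rows downward; lengths in mm; the calibration is good to about 2 mm. A picture is of the moment at which its call begins: read the wrist's pose just before it. camera_info takes no time and is no camera call.
A pose or a line that the arm cannot do raises robot.MotionError and nothing moves.
- robot.job_done(): hands the job in; it is judged then, once.
Trained networks look in the newest picture that a camera, given by its name, has taken for a name from the list of things; names that differ only in an ending like _2 or _b are one class to them, and where a whole thing is asked for, a point or a joint stands for the part that bears it (a point fixed in the world has none). Each returns a list of dicts, best first, with "p" (0 to 1); they miss things now and then, are a little off and sometimes report something else, mostly with a low value. They report only what shows in the picture. A call takes as long as a camera call. They do not tell look-alikes from the thing itself.
- robot.regions_of(camera, label): "pixels" (480x640 bool, what is visible of it) and "box" ([left, top, width, height] in pixels, round what is visible of it).
Readings, each from a call of its own:
- robot.read_clock(): time.
- robot.read_q(): joint angles.
- robot.read_dq(): joint speeds.
- robot.read_joint_efforts(): joint torques, N m.
- robot.read_ee_pos(): TCP position.
- robot.read_ee_rot(): TCP orientation.
- robot.read_ft_force(): force on the tool from outside, world axes, zero at the start.
- robot.read_torque(): the same for the moment, N m.
- robot.read_opening(): opening from 0.0 (shut) to 1.0 (fully open).
- robot.read_grip_force(): force on a finger pad.
Only numpy, scipy, OpenCV 4.12 (cv2) and the standard library are available. Lean on these libraries where they do the work, as an engineer would, in place of code of your own. Each camera call takes 0.05 s, during which the arm holds its last target. There are 200 camera calls.

## Working session

There is one attempt and no reset: what is moved stays moved. The work goes in short steps, each a Python script; the robot and the scene stay as the last script left them, time stands still between calls to the robot, and variables do not carry over. Pictures are saved under pics/ and viewed, at most 14 in all, crops included, and the job is handed in when it is done.

```bash
mkdir -p pics; ls
cat > h.py <<'E'
import numpy as np, cv2
from plant import robot
from scipy.spatial.transform import Rotation as R
def cam(name):
    ci=robot.camera_info(name); K=np.array(ci["mtx"])
    if name=="wrist":
        T=np.eye(4);T[:3,:3]=R.from_euler('xyz',robot.read_ee_rot(),degrees=True).as_matrix();T[:3,3]=robot.read_ee_pos()
        T=T@np.array(ci["tool_from_camera"])
    else:
        T=np.eye(4);o=np.array(ci["orientation"])
        T[:3,:3]=o if o.shape==(3,3) else R.from_euler('xyz',o,degrees=True).as_matrix()
        T[:3,3]=ci["origin"]
    return K,T
def snap(name,fn=None):
    c=cam(name); im=robot.capture(name)
    if fn: cv2.imwrite("pics/"+fn,im[:,:,::-1])
    return im,c
def ray(c,uv):
    K,T=c; d=T[:3,:3]@np.linalg.inv(K)@np.array([uv[0],uv[1],1.]); return T[:3,3],d/np.linalg.norm(d)
def atz(c,uv,z):
    o,d=ray(c,uv); return o+d*(z-o[2])/d[2]
def tri(rs):
    A=0;b=0
    for o,d in rs:
        P=np.eye(3)-np.outer(d,d);A=A+P;b=b+P@o
    x=np.linalg.solve(A,b); return x,[float(np.linalg.norm(np.cross(x-o,d))) for o,d in rs]
def proj(c,p):
    K,T=c; q=K@(T[:3,:3].T@(np.array(p)-T[:3,3])); return q[:2]/q[2]
def regs(name,label,pmin=.2):
    out=[]
    for r in robot.regions_of(name,label):
        if r["p"]<pmin: continue
        ys,xs=np.nonzero(r["pixels"]); out.append((round(r["p"],2),[int(v) for v in r["box"]],(round(xs.mean(),1),round(ys.mean(),1)),r["pixels"]))
    return out
E
python3 - <<'E'
from h import *
for n in("scene","side","wrist"):
    im,c=snap(n,n+"0.png"); print(n,robot.camera_info(n))
    for l in("steriliser","keeper","cover","handle","ear","crank_grip","tube_0","the_wash_bottle","kit_box"):
        print(l,[r[:3] for r in regs(n,l)])
print(robot.read_clock())
E
```

```text
pics
scene {'mtx': array([[624.56520718,   0.        , 321.92312359],
       [  0.        , 624.56520718, 240.58235943],
       [  0.        ,   0.        ,   1.        ]]), 'origin': array([-249.89837149, -774.63358395,  909.26870357]), 'orientation': array([-126.28522213,    1.23918655,  -57.3484172 ])}
steriliser [(0.75, [142, 169, 152, 136], (np.float64(218.4), np.float64(249.7)))]
keeper [(0.92, [141, 166, 156, 137], (np.float64(218.3), np.float64(249.7)))]
cover [(0.81, [155, 171, 77, 46], (np.float64(193.8), np.float64(195.3)))]
handle [(0.56, [152, 168, 80, 49], (np.float64(194.0), np.float64(195.1)))]
ear [(0.75, [153, 169, 79, 48], (np.float64(194.2), np.float64(194.9)))]
crank_grip [(0.79, [254, 241, 26, 24], (np.float64(265.2), np.float64(251.8)))]
tube_0 [(0.91, [371, 302, 19, 52], (np.float64(381.9), np.float64(329.2))), (0.68, [386, 337, 19, 49], (np.float64(395.1), np.float64(361.7))), (0.67, [395, 281, 15, 47], (np.float64(401.0), np.float64(308.2))), (0.66, [329, 287, 18, 51], (np.float64(338.0), np.float64(314.9))), (0.64, [422, 305, 16, 48], (np.float64(431.3), np
[... 1978 characters left out ...]
00000000e+00,  0.00000000e+00,  0.00000000e+00,
         1.00000000e+00]])}
steriliser [(0.7, [0, 0, 367, 383], (np.float64(221.9), np.float64(190.7)))]
keeper [(0.73, [2, 1, 362, 383], (np.float64(222.4), np.float64(190.3)))]
cover [(0.92, [0, 0, 321, 245], (np.float64(163.3), np.float64(107.6)))]
handle [(0.96, [0, 0, 320, 243], (np.float64(163.1), np.float64(107.6)))]
ear [(0.67, [4, 0, 318, 242], (np.float64(163.4), np.float64(107.6)))]
crank_grip [(0.68, [195, 346, 46, 39], (np.float64(223.0), np.float64(367.2)))]
tube_0 [(0.67, [193, 347, 48, 37], (np.float64(223.3), np.float64(367.4)))]
the_wash_bottle []
kit_box [(0.66, [372, 337, 68, 36], (np.float64(402.1), np.float64(355.4)))]
1.5
```

Run:
```python
import cv2,numpy as np
a=cv2.imread("pics/scene0.png")[150:410,130:470]; b=cv2.imread("pics/side0.png")[150:410,220:420]
a=cv2.resize(a,None,fx=1.45,fy=1.45,interpolation=3); b=cv2.resize(b,None,fx=1.45,fy=1.45,interpolation=3)
cv2.imwrite("pics/m0.png",np.hstack([a,b]))
```

```text
(no output)
```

View pics/m0.png

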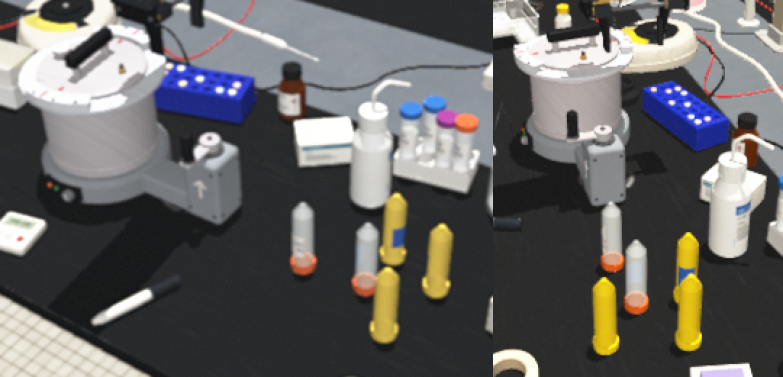

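View pics/wrist0.png

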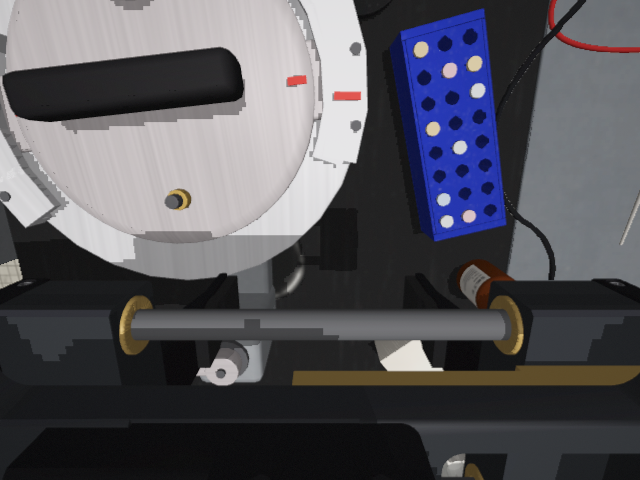

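Run:
```python
from h import *
print(robot.read_ee_rot())
S=cam("scene");D=cam("side")
f=lambda a,b:print(tri([ray(S,a),ray(D,b)]))
f((194,195),(275.6,183.7)); f((265.2,251.8),(283.1,240.3)) 
for a,b in (((338,314.9),(301.9,314.5)),((381.9,329.2),(318.4,343.1)),((401,308.2),(353.2,328.7)),((395.1,361.7),(297.3,369.5)),((431.3,330.3),(355.2,366.7)),((386,255.4),(383.9,290.7)),((352.2,246.8),(386.8,278.2))): f(a,b)
W=cam("wrist")
for uv,z in(((125,80),232),((223,370),175),((347,96),196),((297,81),193),((178,200),219)): print(uv,atz(W,uv,z))
```

```text
[-1.79997499e+02 -1.97618874e-03  8.99967750e+01]
(array([564.06463333,  96.41584998, 190.41960984]), [0.02069135544289644, 0.02069135544296845])
(array([ 534.59728391, -114.15043962,  136.26449202]), [0.5196428391830262, 0.5196428391830282])
(array([ 532.33074159, -289.53573817,   48.31120614]), [0.07433678985347339, 0.07433678985357664])
(array([ 541.70400205, -384.14158317,   47.68707869]), [1.0333009950609684, 1.0333009950609449])
(array([ 610.09782817, -388.80402717,   62.38520869]), [7.063021253867114, 7.063021253867169])
(array([ 482.55268273, -443.05663603,   46.51024251]), [0.6387315911596854, 0.6387315911597161])
(array([ 588.89392912, -466.8832723 ,   48.253579  ]), [0.47264643754305197, 0.4726464375434304])
(array([ 716.58905575, -298.81453022,   80.28265001]), [0.38798543282996695, 0.38798543282976644])
(array([ 780.31663729, -176.9923981 ,   18.36660274]), [1.8997850721784912, 1.8997850721784273])
(125, 80) [568.62519318 100.86245304 232.        ]
(223, 370) [579.28775854 -82.42491312 175.        ]
(347, 96) [663.95661678  99.74658962 196.        ]
(297, 81) [637.80069898 107.40708559 193.        ]
(178, 200) [579.45833286  48.64950018 219.        ]
```

```bash
cat > v.py <<'E'
from h import *
import pickle
V={}
for k,p in {"t1":(500,-430,330),"t2":(600,-430,330),"c1":(530,-210,330),"c2":(620,-210,330),"p1":(620,-10,380),"p2":(520,-10,380)}.items():
    robot.movep(p,[180,0,90]); im,c=snap("wrist","w_%s.png"%k)
    d={l:regs("wrist",l) for l in {"t":["tube_0"],"c":["crank_grip"],"p":["cover","steriliser"]}[k[0]]}
    hsv=cv2.cvtColor(im,cv2.COLOR_RGB2HSV)
    m=(((hsv[...,0]<6)|(hsv[...,0]>174))&(hsv[...,1]>150)&(hsv[...,2]>110)).astype(np.uint8)
    n,_,st,ce=cv2.connectedComponentsWithStats(m)
    red=[(st[i,4],ce[i].round(1)) for i in range(1,n) if st[i,4]>25]
    V[k]=(c,d,red)
    print(k,robot.read_clock(),[(l,[r[:3] for r in x]) for l,x in d.items()],red)
pickle.dump(V,open("V.pkl","wb"))
ims=[cv2.imread("pics/w_%s.png"%k)[:330] for k in("t2","c1","p1","p2")]
ims=[cv2.resize(i,(400,206)) for i in ims]
cv2.imwrite("pics/m1.png",np.vstack([np.hstack(ims[:2]),np.hstack(ims[2:])]))
E
python3 v.py
```

```text
t1 3.325 [('tube_0', [(0.89, [295, 195, 24, 35], (np.float64(306.2), np.float64(213.7))), (0.74, [336, 156, 30, 27], (np.float64(349.6), np.float64(171.0))), (0.68, [331, 74, 28, 40], (np.float64(343.9), np.float64(95.0))), (0.64, [362, 211, 35, 34], (np.float64(381.1), np.float64(230.6))), (0.61, [386, 163, 36, 28], (np.float64(402.7), np.float64(174.3)))])] []
t2 3.9083 [('tube_0', [(0.94, [318, 163, 23, 28], (np.float64(329.2), np.float64(173.8))), (0.81, [213, 197, 40, 31], (np.float64(233.9), np.float64(213.6))), (0.66, [260, 154, 30, 28], (np.float64(275.5), np.float64(170.3))), (0.65, [245, 75, 38, 38], (np.float64(264.6), np.float64(94.5)))])] []
c1 4.925 [('crank_grip', [(0.82, [292, 109, 70, 30], (np.float64(330.7), np.float64(124.6)))])] []
c2 5.475 [('crank_grip', [(0.55, [199, 109, 84, 30], (np.float64(244.7), np.float64(125.2)))])] []
p1 6.4583 [('cover', [(0.95, [183, 23, 167, 166], (np.float64(266.4), np.float64(104.0))), (0.4, [257, 336, 26, 43], (np.float64(269.3), np.float64(359.0)))]), ('steriliser', [(0.53, [235, 266, 55, 32], (np.float64(264.0), np.float64(279.1))), (0.47, [159, 0, 213, 297], (np.float64(269.1), np.float64(131.5)))])] [(np.int32(177), array([501.9,  27.6])), (np.int32(110), array([617.8,  63.8])), (np.int32(267), array([541.4,  71. ])), (np.int32(50), array([168. , 108.5])), (np.int32(36), array([363.5, 109. ])), (np.int32(28), array([195.9, 117.1])), (np.int32(34), array([146.4, 137.1]))]
p2 7.0917 [('cover', [(0.9, [280, 25, 164, 164], (np.float64(362.3), np.float64(104.8)))]), ('steriliser', [(0.84, [253, 2, 218, 293], (np.float64(359.6), np.float64(131.2)))])] [(np.int32(182), array([570.2,  27.6])), (np.int32(224), array([600.6,  72.1])), (np.int32(31), array([434.5, 101.7])), (np.int32(38), array([265.8, 109. ])), (np.int32(38), array([460.8, 110. ])), (np.int32(26), array([292.5, 117.9])), (np.int32(37), array([210.7, 137.9]))]
```

View pics/m1.png

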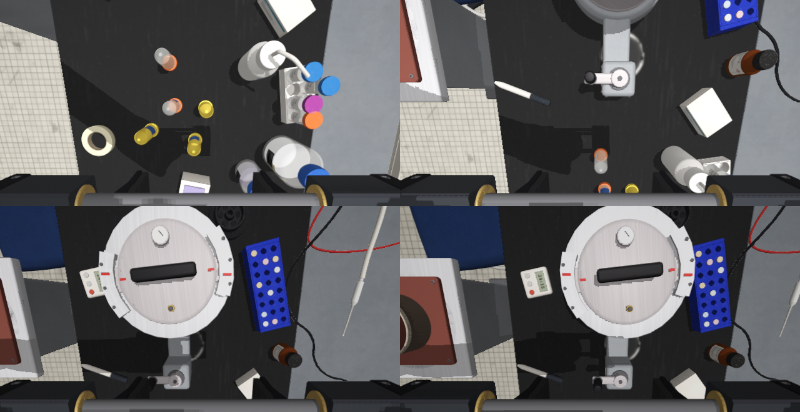

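Run:
```python
from h import *
import pickle
V=pickle.load(open("V.pkl","rb"));c1,c2=V["p1"][0],V["p2"][0]
A=tri([ray(c1,(363.5,109)),ray(c2,(460.8,110))]);B=tri([ray(c1,(168,108.5)),ray(c2,(265.8,109))])
print("claws",A,B,np.linalg.norm(A[0]-B[0]))
for z in(196,):
  for c,a,b in((c1,(363.5,109),(168,108.5)),(c2,(460.8,110),(265.8,109))):
    P,Q=atz(c,a,z),atz(c,b,z);print((P+Q)/2,np.linalg.norm(P-Q),np.degrees(np.arctan2(*(P-Q)[[1,0]])))
P,Q=atz(c2,(434.5,101.7),193),atz(c2,(292.5,117.9),193);yc=np.degrees(np.arctan2(*(P-Q)[[1,0]]));print("cover",(P+Q)/2,yc)
print("cover cen",tri([ray(c1,(266.4,104)),ray(c2,(362.3,104.8))]))
S=cam("scene");D=cam("side");t1,t2=V["t1"][0],V["t2"][0]
print(tri([ray(S,(338,314.9)),ray(D,(301.9,314.5)),ray(t1,(343.9,95)),ray(t2,(264.6,94.5))]),tri([ray(t1,(343.9,95)),ray(t2,(264.6,94.5))]))
print(tri([ray(S,(381.9,329.2)),ray(D,(318.4,343.1)),ray(t1,(349.6,171)),ray(t2,(275.5,170.3))]),tri([ray(t1,(349.6,171)),ray(t2,(275.5,170.3))]))
# knob: dark pixels inside region
for k,b in(("c1",(292,109,70,30)),("c2",(199,109,84,30))):
    im=cv2.imread("pics/w_%s.png"%k);s=im[b[1]-8:b[1]+b[3]+8,b[0]-14:b[0]+b[2]]
    cv2.imwrite("pics/k_%s.png"%k,cv2.resize(s,(392,230),interpolation=3))
a=cv2.imread("pics/k_c1.png");b=cv2.imread("pics/k_c2.png")
# orange/white tube crop t1
t=cv2.imread("pics/w_t1.png")[60:250,280:430];t=cv2.resize(t,None,fx=1.8,fy=1.8,interpolation=3)
u=cv2.imread("pics/scene0.png")[280:400,320:450];u=cv2.resize(u,None,fx=2.8,fy=2.8,interpolation=3)
cv2.imwrite("pics/m2.png",np.vstack([np.hstack([a,b]),np.hstack([t,u[:342],np.zeros((342,784-t.shape[1]-u.shape[1],3),np.uint8)]) if u.shape[0]>=342 else np.hstack([t[:u.shape[0]],u,np.zeros((u.shape[0],784-t.shape[1]-u.shape[1],3),np.uint8)])]))
```

```text
claws (array([664.06190855,  99.8500732 , 196.26791453]), [0.09710683184697841, 0.09710683184694466]) (array([463.9766103 , 100.60213641, 196.3353052 ]), [0.2909337101567244, 0.2909337101567378]) 200.0867229879151
[563.96922778 100.06221451 196.        ] 200.24718713322775 -0.16154579470496944
[564.04655205 100.45208829 196.        ] 200.2528089554791 -0.2731413164537635
cover [564.1246102  100.42334113 193.        ] 6.118006209728265
cover cen (array([563.67246469, 105.63680648, 188.50779994]), [0.17304767315061373, 0.17304767315062028])
(array([ 530.62038111, -290.32131741,   49.94899111]), [0.2711120097475121, 1.567897437029303, 0.6747444463253511, 1.5823531782358826]) (array([ 530.18824686, -290.90974403,   57.32711047]), [0.2262633479455115, 0.22626334794547173])
(array([ 540.52189863, -385.02480815,   49.01880141]), [1.178509772735931, 1.2817780822973492, 0.0715630108071518, 0.8061921863263194]) (array([ 540.24940473, -384.70989707,   53.01426645]), [0.026944102887917546, 0.026944102887988586])
```

View pics/m2.png

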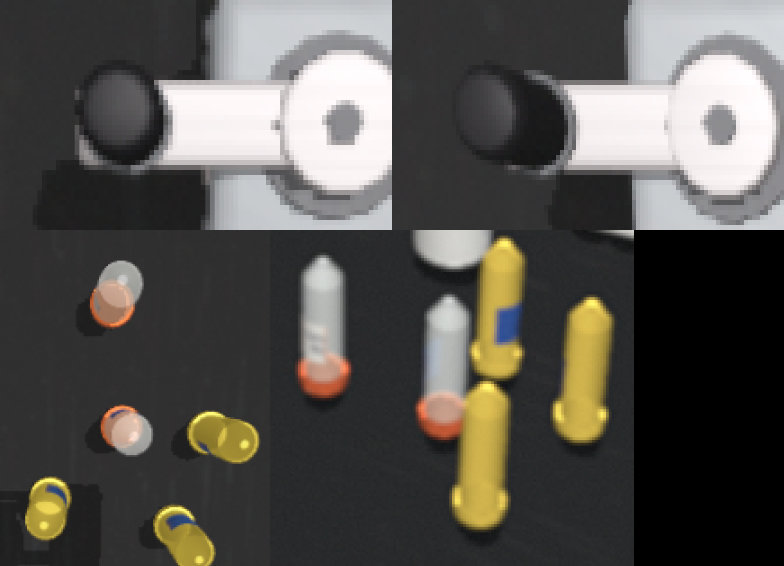

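Run:
```python
from h import *
c=[564.1,100.3]; y=6.1
V=__import__("pickle").load(open("V.pkl","rb"))
print("knob",atz(V["c1"][0],(303.7,122.6),175),atz(V["c2"][0],(208.8,123),175), tri([ray(V["c1"][0],(303.7,122.6)),ray(V["c2"][0],(208.8,123))]))
r=lambda a:[180,0,a]
robot.movep(c+[290],r(y)); robot.move_l(c+[211],speed=120,f_stop=15)
print(robot.read_ee_pos(),robot.read_q()); robot.grab(40); print("open",robot.read_opening(),robot.read_ft_force())
for a in(36,66,96): robot.move_l(c+[211],r(a),speed=60); print(a,robot.read_ft_force().round(1),robot.read_torque().round(2),robot.read_ee_rot().round(1),robot.read_clock())
snap("scene","unl.png"); snap("side","unl2.png")
print(robot.move_l(c+[245],speed=60,f_stop=20),robot.read_ft_force().round(1),robot.read_ee_pos(),robot.read_opening())
```

```text
knob [ 514.23778015 -114.96207784  175.        ] [ 514.3747248 -114.9373491  175.       ] (array([ 514.21395224, -114.91628183,  174.49603409]), [0.012144054064736851, 0.012144054064741248])
[564.56556407 100.34462027 211.84647383] [-18.73869454   9.81802438   4.79676141  94.40439161  -0.84444174
  75.74368718 -97.70872355]
open 0.00706895606323334 [-0.84438315 -0.41246709  5.40214033]
36 [-0.4 -0.4  5.1] [0.03 0.06 0.02] [ 1.8e+02 -1.0e-01  3.6e+01] 11.5583
66 [-0.2  1.1  5.2] [ 0.08  0.03 -0.03] [ 1.799e+02 -1.000e-01  6.600e+01] 12.2333
96 [-0.3  0.9  5.9] [ 0.01 -0.01  0.06] [179.9  -0.   96. ] 12.9083
False [0.2 0.3 0.2] [564.01198155 100.29018864 244.81735679] 0.002875520375595986
```

Run:
```python
import cv2,numpy as np
a=cv2.imread("pics/unl.png")[60:330,90:340]; b=cv2.imread("pics/unl2.png")[60:330,180:400]
print(a.shape,b.shape)
cv2.imwrite("pics/m3.png",cv2.resize(np.hstack([a,b]),None,fx=1.65,fy=1.65,interpolation=3))
```

```text
(270, 250, 3) (270, 220, 3)
```

View pics/m3.png

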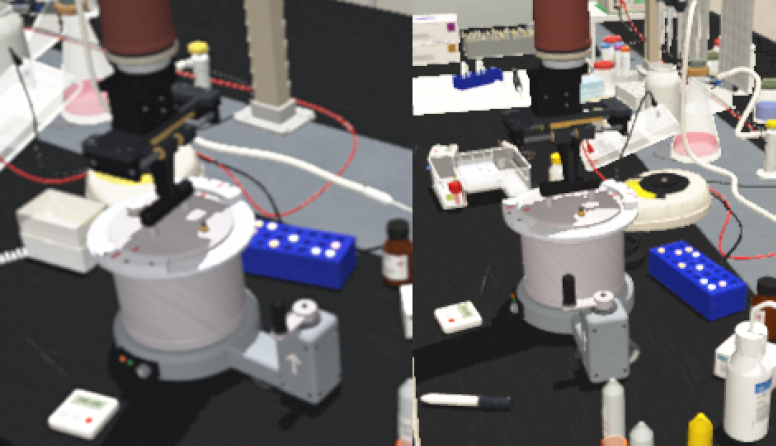

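Run:
```python
from h import *
import pickle
V=pickle.load(open("V.pkl","rb"))
E={}
for k in("p1","p2"):
    im=cv2.imread("pics/w_%s.png"%k); m=[r for r in V[k][1]["cover"]][0]
    b=m[1]; s=np.zeros(im.shape[:2],np.uint8); s[b[1]+40:b[1]+b[3]-40,b[0]+15:b[0]+b[2]-15]=1
    d=((im.max(2)<75)&(s>0)).astype(np.uint8)
    n,L,st,ce=cv2.connectedComponentsWithStats(d); i=1+np.argmax(st[1:,4])
    p=np.argwhere(L==i)[:,::-1].astype(np.float32); rc=cv2.minAreaRect(p); print(k,st[i],ce[i],rc)
    E[k]=ce[i]
print(tri([ray(V["p1"][0],E["p1"]),ray(V["p2"][0],E["p2"])]))
print(robot.read_ee_pos(),robot.read_opening(),robot.read_ft_force()); 
robot.open(); print(robot.read_ee_pos(),robot.read_opening())
robot.movep([564,-10,380],[180,0,90]);im,c=snap("wrist","w_p3.png"); cv2.imwrite("pics/w_p3c.png",im[0:300,160:480,::-1])
```

```text
p1 [ 208   89  107   34 2417] [261.26561854 105.81299131] ((260.93243408203125, 105.9053955078125), (23.37230110168457, 105.43505096435547), 83.51692199707031)
p2 [ 315   90  106   34 2386] [367.60561609 106.39480302] ((367.7682800292969, 106.41463470458984), (22.85932731628418, 106.56643676757812), 83.6598129272461)
(array([564.36750138,  99.87745673, 225.55516673]), [0.282487000862934, 0.2824870008629276])
[564.01198155 100.29018864 244.81735679] 0.002875520375595986 [0.18569515 0.26885885 0.23149585]
[564.11775312 100.33172931 245.01370244] 1.0017173813828955
```

View pics/w_p3c.png

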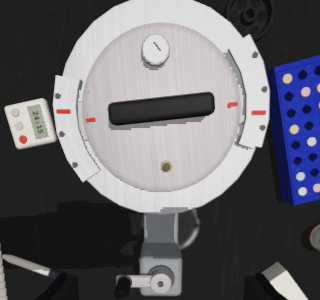

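Run:
```python
from h import *
c=[564.1,100.0]; r=[180,0,6.1]
robot.movep(c+[290],r); print(robot.read_ft_force().round(1))
for z in(236,211): print(z,robot.move_l(c+[z],speed=80,f_stop=10),robot.read_ee_pos().round(1),robot.read_ft_force().round(1),robot.read_opening())
snap("side","g1.png");snap("scene","g1s.png")
robot.grab(10); print("open",robot.read_opening(),robot.read_ee_pos().round(1),robot.read_ft_force().round(1),robot.read_grip_force())
snap("side","g2.png");snap("scene","g2s.png")
a=[cv2.imread("pics/%s.png"%k)[130:230,220:330] for k in("g1","g2")]+[cv2.imread("pics/%s.png"%k)[120:220,130:240] for k in("g1s","g2s")]
a=[cv2.resize(i,None,fx=3,fy=3,interpolation=3) for i in a]
cv2.imwrite("pics/m4.png",cv2.resize(np.vstack([np.hstack(a[:2]),np.hstack(a[2:])]),(660,600)))
```

```text
[-0.3 -0.4 -0.7]
236 False [564.3 100.1 236.4] [-0.1  0.   0.3] 1.002086077814035
211 False [563.7 100.  210.4] [-0.6  0.9  0.4] 1.0003414561069752
open 0.2150218924660632 [564.1 100.1 211. ] [ 0.1  1.4 -1.2] 9.999915361404419
```

View pics/m4.png

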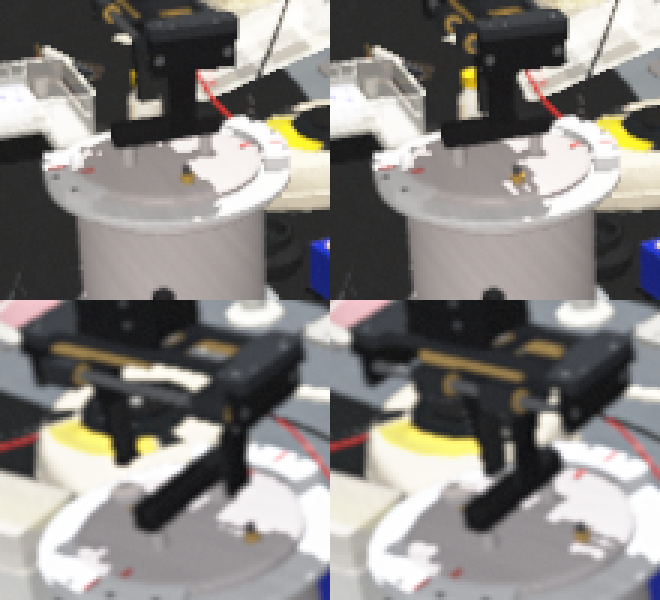

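Run:
```python
from h import *
c=[564.1,100.0]; p=lambda *a:print(*a,robot.read_opening().__round__(3),robot.read_ee_pos().round(1),robot.read_ft_force().round(1),robot.read_torque().round(2))
robot.grab(4); p("g4")
robot.move_l(c+[203],speed=30,f_stop=25); p("down")
robot.grab(25); p("g25")
robot.grab(45); p("g45")
if robot.read_opening()>.15:
    for a in(21,36,66,96): robot.move_l(c+[203],[180,0,a],speed=60); p(a)
    snap("scene","u3.png")
    print(robot.move_l(c+[225],speed=40,f_stop=25)); p("lift"); print(robot.read_clock())
```

```text
g4 0.224 [564.1 100.1 211. ] [-0.1  0.7  0.3] [ 0.15  0.13 -0.08]
down 0.229 [564.4 100.1 203. ] [1.4 0.5 0.3] [ 0.29 -0.54 -0.02]
g25 0.226 [564.2 100.  203. ] [3.3 0.8 0.1] [ 0.24 -0.5  -0.06]
g45 0.221 [564.1 100.  203. ] [ 3.   1.2 -0.3] [ 0.2  -0.55 -0.02]
21 0.224 [563.6  99.8 203. ] [-1.   0.2  2.3] [-0.08  0.46  0.25]
36 0.221 [563.9  99.9 203. ] [-0.9 -0.9  0.9] [0.02 0.33 0.21]
66 0.222 [564.1  99.9 203. ] [-0.7 -0.3  1.6] [-0.07  0.1  -0.01]
96 0.224 [564.1  99.9 203. ] [ 0.  -1.4  0.9] [-0.07  0.02  0.01]
False
lift 0.224 [564.  100.  224.9] [-0.5 -0.1 -6.5] [ 0.03 -0.03 -0.03]
24.0667
```

```bash
cat >> h.py <<'E'
AX=np.array([563.8,-114.8])
def P(*a): print(*a,"op",round(float(robot.read_opening()),3),robot.read_ee_pos().round(1),robot.read_ft_force().round(1),"t",round(float(robot.read_clock()),1),flush=True)
def gp(th,z): t=np.radians(180-th); return [AX[0]+50*np.cos(t),AX[1]+50*np.sin(t),z]
def crank(t0,t1,step=15,speed=150):
    s=np.sign(t1-t0); z=142; mx=0
    for th in np.arange(t0+s*step,t1+s*.1,s*step):
        hit=robot.move_l(gp(th,z),speed=speed,f_stop=30)
        if hit: P("hit",th); break
        if th%90==0: P(th)
E
python3 - <<'E'
from h import *
r=[180,0,96]
robot.move_l([564,100,300],speed=150); robot.movep([450,370,140],r); P("over")
print(robot.move_l([450,370,27],speed=60,f_stop=8)); P("down")
robot.grab(3); robot.move_l([450,370,38],speed=40); P("slid"); robot.open(); robot.move_l([450,370,150],speed=200); P("up")
snap("scene","s5.png")
robot.movep(gp(0,230),[180,0,0]); print(robot.move_l(gp(0,142),speed=100,f_stop=10)); P("at knob"); robot.grab(20); P("grab")
E
```

```text
over op 0.221 [451.6 368.7 140.6] [ 0.6 -0.  -4.2] t 26.0
True
down op 0.223 [449.9 368.7  38.7] [ 1.3  0.1 -0.5] t 27.5
slid op 0.007 [450.1 370.   38.1] [-0.9 -1.6  2.3] t 28.4
up op 1.001 [449.6 369.5 148.9] [-0.1 -0.6  0.4] t 30.6
False
at knob op 0.999 [ 514.3 -114.9  142.7] [-0.4 -0.9  0.2] t 33.5
grab op 0.2 [ 513.8 -114.9  142. ] [ 0.2 -0.7  0.1] t 34.6
```

Run:
```python
from h import *
crank(0,720); P("end")
i=cv2.imread("pics/s5.png"); cv2.imwrite("pics/s5c.png",cv2.resize(i[90:320,0:330],None,fx=2,fy=2))
snap("scene","s6.png")
```

```text
90.0 op 0.197 [563.6 -65.1 141.6] [-0.7 -2.9 -5.8] t 36.1
180.0 op 0.146 [ 625.5 -106.4  143.5] [ 47.1  14.9 -30.6] t 37.6
270.0 op 0.005 [ 564.1 -163.2  142. ] [ 1.5  1.8 -0. ] t 39.1
360.0 op 0.007 [ 514.  -114.8  141.9] [-0.9  0.4  0.3] t 40.6
450.0 op 0.0 [563.6 -65.2 141.9] [ 0.7 -0.4 -0.1] t 42.1
540.0 op 0.001 [ 613.6 -115.1  142. ] [ 0.6 -0.3 -0.2] t 43.6
630.0 op 0.004 [ 564.1 -164.2  142.1] [ 0.7  0.7 -0.4] t 45.1
720.0 op 0.004 [ 516.5 -131.6  142.7] [ 17.5 -50.6 -16.3] t 46.6
end op 0.004 [ 516.5 -131.6  142.7] [ 17.5 -50.6 -16.3] t 46.6
```

View pics/s5c.png

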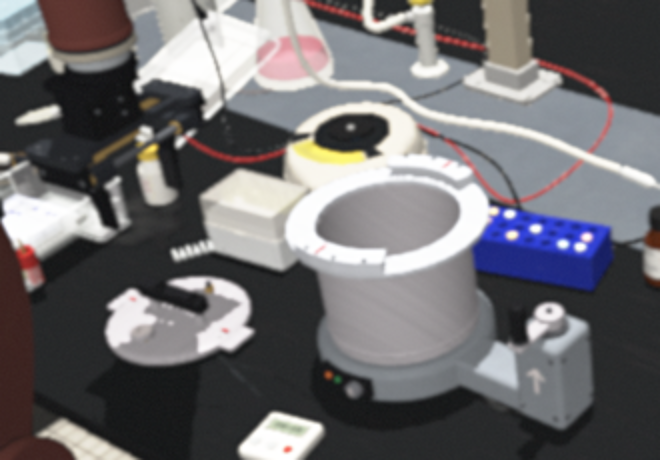

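Run:
```python
from h import *
p=robot.read_ee_pos(); robot.move_l([p[0]-2,p[1]-3,p[2]],speed=20); P("rel"); robot.move_l([p[0]-2,p[1]-3,240],speed=150); P("up"); robot.open()
robot.movep([560,-210,330],[180,0,90]); im,c=snap("wrist","w_c3.png"); cv2.imwrite("pics/w_c3c.png",cv2.resize(im[0:200,200:440,::-1],None,fx=2.5,fy=2.5,interpolation=3)); P()
__import__("pickle").dump(c,open("c3.pkl","wb"))
```

```text
rel op 0.01 [ 514.5 -134.2  142.6] [ 0.5 -0.6 -0.1] t 47.8
up op 0.007 [ 514.  -134.5  239. ] [ 1.  -0.6 -1.3] t 48.6
op 1.005 [ 559.9 -209.7  329.7] [ 1.1 -0.6  0.1] t 51.7
```

View pics/w_c3c.png

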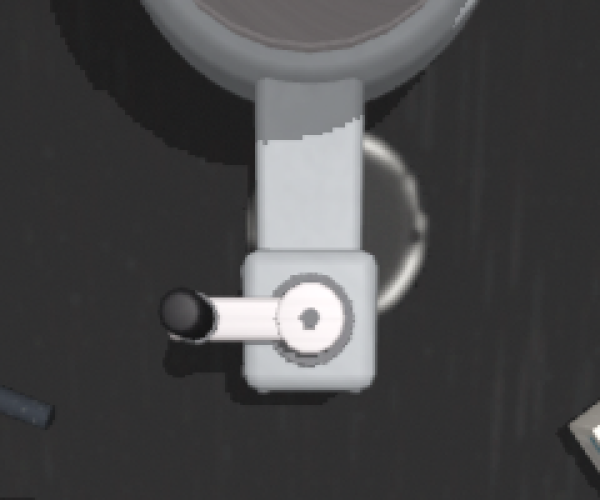

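Run:
```python
from h import *
robot.movep([564,-10,400],[180,0,90]); im,c=snap("wrist","w_b.png"); P()
a=im[0:260,190:450,::-1]; s,_=snap("scene","s7.png"); b=s[150:280,110:240,::-1]
print([x[:3] for x in regs("scene","basket")])
b=cv2.resize(b,(400,400)); a=cv2.resize(a,(400,400)); cv2.imwrite("pics/m5.png",np.hstack([a,b]))
```

```text
op 1.002 [563.9 -12.4 399.2] [-0.3 -0.6  0.4] t 52.6
[(0.69, [373, 304, 16, 49], (np.float64(381.6), np.float64(329.4))), (0.65, [158, 174, 70, 42], (np.float64(193.1), np.float64(195.6)))]
```

View pics/m5.png

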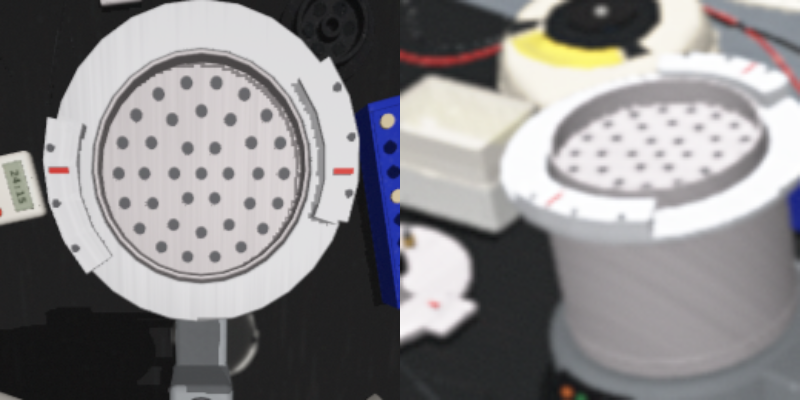

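Run:
```python
from h import *
r=[180,0,0]
for t,s in (((540.4,-384.8),(564-30.4,100.2+30.4)),((530.4,-290.5),(564+30.4,100.2+30.4))):
    robot.movep([*t,190],r); robot.move_l([*t,56],speed=100,f_stop=12); P("at")
    robot.grab(10); P("grab"); robot.move_l([*t,180],speed=150)
    robot.movep([*t,320],r); robot.movep([*s,320],r); P("over")
    robot.move_l([*s,238],speed=100); print(robot.move_l([*s,231.5],speed=15,f_stop=5)); P("down")
    robot.open(); robot.move_l([*s,330],speed=150); P("up")
robot.movep([564,0,460],[180,0,90]); im,c=snap("wrist","w_d.png"); s,_=snap("scene","s8.png")
a=cv2.resize(im[0:300,170:470,::-1],(400,400)); b=cv2.resize(s[130:290,20:240,::-1],(400,291)); b=np.vstack([b,np.zeros((109,400,3),np.uint8)]); cv2.imwrite("pics/m6.png",np.hstack([a,b]))
```

```text
at op 1.0 [ 540.8 -385.1   56.8] [-1.1  0.1 -0.9] t 55.8
grab op 0.313 [ 540.4 -384.8   56. ] [ 0.5 -0.  -0.1] t 56.8
over op 0.312 [534.  129.3 319.9] [-0.6 -0.2 -0.9] t 60.2
True
down op 0.313 [533.8 130.4 232.4] [-1.  -0.3  4.3] t 61.6
up op 0.997 [533.3 130.5 329. ] [ 0.5 -0.6 -0.3] t 63.6
at op 1.002 [ 530.8 -290.8   56.7] [-0.1  0.9  0.3] t 66.7
grab op 0.316 [ 530.4 -290.5   56. ] [0.6 0.3 0.3] t 67.7
over op 0.315 [594.7 128.7 320.1] [ 0.9 -0.9  0. ] t 70.9
True
down op 0.318 [594.6 130.4 232.2] [ 0.3 -0.5  4.9] t 72.3
up op 1.002 [594.  130.6 329. ] [ 0.9 -0.6 -0.1] t 74.2
```

View pics/m6.png

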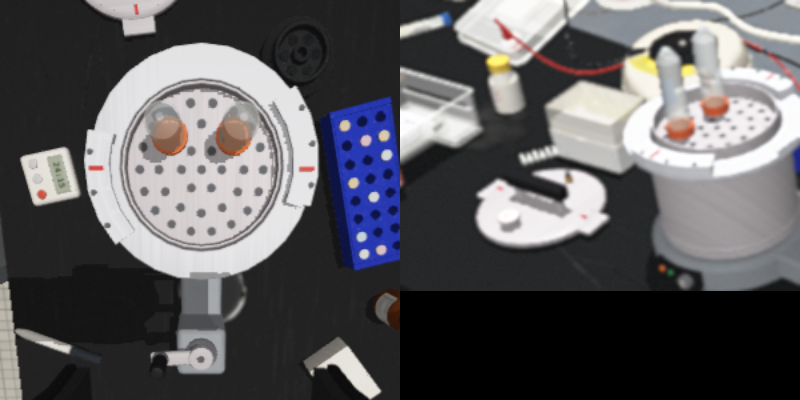

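```bash
cat > cr.py <<'E'
from h import *
import sys
def seg(t0,ang=180,z=142,step=15):
    robot.movep(gp(t0,225),[180,0,0]); h=robot.move_l(gp(t0,z),speed=130,f_stop=12); P("at",t0,h)
    if h: return False
    robot.grab(20); o=robot.read_opening(); P("grab")
    if not .15<o<.26: return False
    for a in np.arange(step,ang+.1,step):
        h=robot.move_l(gp(t0-a,z),[180,0,a],speed=150,f_stop=30)
        o=robot.read_opening()
        if h or o<.17: P("stop",a,h); return False
        if a%60==0: P(a)
    robot.open(); robot.move_l(gp(t0-ang,225),speed=200); return True
for t in map(int,sys.argv[1:]):
    if not seg(t): break
E
python3 cr.py 720
```

```text
at 720 False op 1.002 [ 514.4 -114.9  142.8] [0.1 1.  0.7] t 77.9
grab op 0.195 [ 513.4 -115.6  141.9] [-2.7 -2.9  1.3] t 79.1
60.0 op 0.199 [ 538.8 -158.2  142. ] [-1.1 -4.7 -0.6] t 80.7
120.0 op 0.197 [ 588.7 -157.5  142. ] [ 1.4 -1.2 -1.7] t 82.3
180.0 op 0.198 [ 612.9 -114.9  141.9] [-4.4  2.6  2.2] t 84.0
```

```bash
python3 cr.py 540 360 180
```

```text
at 540 False op 1.0 [ 614.2 -115.1  142.7] [-0.1  0.2  0.3] t 89.0
grab op 0.195 [ 613.8 -114.9  142. ] [ 0.3  0.2 -0.3] t 90.1
60.0 op 0.198 [588.8 -71.4 142. ] [-1.6  3.   1.6] t 91.8
120.0 op 0.201 [538.1 -71.2 141.9] [-6.8  5.7  4. ] t 93.4
180.0 op 0.196 [ 512.8 -116.4  141.8] [-7.1  0.5  4.8] t 95.0
at 360 False op 1.001 [ 514.2 -115.1  142.6] [ 0.4 -0.2 -0. ] t 100.3
grab op 0.202 [ 513.6 -115.2  142. ] [-0.8 -2.1 -0.1] t 101.4
60.0 op 0.192 [ 538.8 -158.1  142. ] [ 0.9 -4.  -0.7] t 103.1
120.0 op 0.197 [ 588.6 -157.5  142. ] [1.7 2.1 0.5] t 104.7
180.0 op 0.198 [ 612.8 -114.9  141.9] [-4.1  2.7  3.7] t 106.3
at 180 False op 0.997 [ 614.2 -115.1  142.7] [-0.3  0.2 -0.6] t 111.4
grab op 0.199 [ 613.8 -114.9  142. ] [-1.3  0.2 -1.3] t 112.6
60.0 op 0.197 [588.8 -71.4 142. ] [-2.4  2.8  0.4] t 114.2
120.0 op 0.2 [538.1 -71.2 141.9] [-6.   5.2  5.5] t 115.8
180.0 op 0.198 [ 512.7 -115.   141.8] [-8.4  5.1  7. ] t 117.5
```

Run:
```python
from h import *
import pickle
robot.movep([514,-60,225],[180,0,90]); robot.grab(10); robot.move_l([514,-60,145],speed=200)
print(robot.move_l([514,-112,145],speed=40,f_stop=9)); P("nudge"); p=robot.read_ee_pos()
robot.move_l([514,p[1]+10,145],speed=100); robot.move_l([514,p[1]+10,240],speed=250); robot.open()
robot.movep([564,-10,400],[180,0,90]); im,c=snap("wrist","w_e.png"); a=im[0:260,190:450]
out=[]
for k,q in enumerate(((480,255,300),(420,255,300))):
    robot.movep([*q],[180,0,90]); im,c=snap("wrist","w_f%d.png"%k); rg=regs("wrist","cover"); out.append((im,c,rg)); print([x[:3] for x in rg])
P(); pickle.dump(out,open("F.pkl","wb"))
cv2.imwrite("pics/m7.png",np.hstack([cv2.resize(a,(380,380)),cv2.resize(im[:380,100:520],(420,380))])[:,:,::-1])
```

```text
True
nudge op 0.004 [513.8 -96.3 144.8] [-0.6  3.7  2. ] t 123.8
[(0.59, [257, 32, 121, 158], (np.float64(317.0), np.float64(111.7))), (0.28, [329, 302, 91, 64], (np.float64(378.8), np.float64(348.5)))]
[(0.85, [301, 32, 125, 163], (np.float64(363.3), np.float64(113.1))), (0.63, [384, 303, 95, 63], (np.float64(410.6), np.float64(351.4)))]
op 0.998 [421.  254.3 300.4] [-0.4  0.7 -0.3] t 128.6
```

View pics/m7.png

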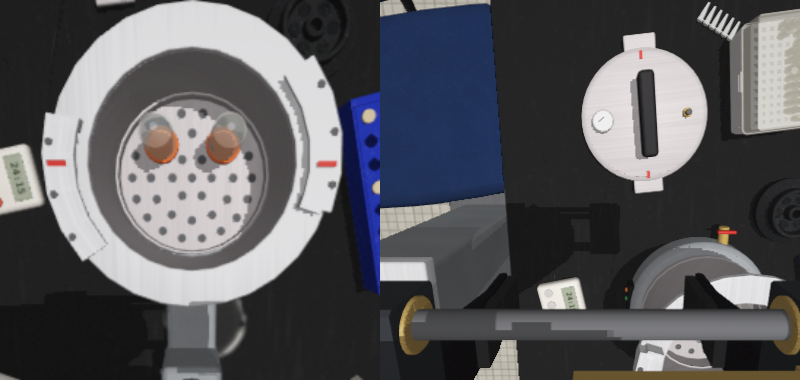

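Run:
```python
from h import *
import pickle
F=pickle.load(open("F.pkl","rb")); H=[];M=[]
for im,c,rg in F:
    b=rg[0][1]; s=np.zeros(im.shape[:2],np.uint8); s[b[1]+22:b[1]+b[3]-22,b[0]+35:b[0]+b[2]-30]=1
    d=((im.max(2)<75)&(s>0)).astype(np.uint8); n,L,st,ce=cv2.connectedComponentsWithStats(d); i=1+np.argmax(st[1:,4])
    rc=cv2.minAreaRect(np.argwhere(L==i)[:,::-1].astype(np.float32)); H.append(rc[0]); 
    hsv=cv2.cvtColor(im,cv2.COLOR_RGB2HSV); s[:]=0; s[b[1]:b[1]+b[3],b[0]:b[0]+b[2]]=1
    m=(((hsv[...,0]<6)|(hsv[...,0]>174))&(hsv[...,1]>150)&(hsv[...,2]>110)&(s>0)).astype(np.uint8)
    n,_,st,ce=cv2.connectedComponentsWithStats(m); m=sorted([ce[j] for j in range(1,n) if st[j,4]>15],key=lambda q:q[1]); print(rc,m); M.append(m)
    P1,Q1=atz(c,m[0],19),atz(c,m[-1],19); print((P1+Q1)/2,np.linalg.norm(P1-Q1),np.degrees(np.arctan2(*(P1-Q1)[[1,0]])))
print("bar",tri([ray(F[0][1],H[0]),ray(F[1][1],H[1])]))
print([tri([ray(F[0][1],M[0][j]),ray(F[1][1],M[1][j])]) for j in(0,-1)])
```

```text
((316.75250244140625, 111.52474975585938), (87.36426544189453, 15.920595169067383), 84.2894058227539) []Traceback (most recent call last):
  File "<stdin>", line 11, in <module>
IndexError: list index out of range
```

Run:
```python
from h import *
import pickle
F=pickle.load(open("F.pkl","rb")); H=[];M=[]
for im,c,rg in F:
    b=rg[0][1]; s=np.zeros(im.shape[:2],np.uint8); s[b[1]+22:b[1]+b[3]-22,b[0]+35:b[0]+b[2]-30]=1
    d=((im.max(2)<75)&(s>0)).astype(np.uint8); n,L,st,ce=cv2.connectedComponentsWithStats(d); i=1+np.argmax(st[1:,4])
    rc=cv2.minAreaRect(np.argwhere(L==i)[:,::-1].astype(np.float32)); H.append(rc[0]); 
    I=im.astype(int); s[:]=0; s[b[1]+5:b[1]+b[3]-5,b[0]+35:b[0]+b[2]-35]=1
    m=((I[...,0]-np.maximum(I[...,1],I[...,2])>50)&(s>0)).astype(np.uint8)
    n,_,st,ce=cv2.connectedComponentsWithStats(m); m=sorted([ce[j] for j in range(1,n) if st[j,4]>=8],key=lambda q:q[1]); print(rc,m); M.append(m)
    if len(m)>1:
        P1,Q1=atz(c,m[0],19),atz(c,m[-1],19); print((P1+Q1)/2,np.linalg.norm(P1-Q1),np.degrees(np.arctan2(*(P1-Q1)[[1,0]])))
print("bar",tri([ray(F[0][1],H[0]),ray(F[1][1],H[1])]))
```

```text
((316.75250244140625, 111.52474975585938), (87.36426544189453, 15.920595169067383), 84.2894058227539) [array([310.80645161,  51.96774194]), array([323. , 172.5])]
[477.1939736  367.93880255  19.        ] 148.0880903114649 95.92418060011578
((366.9461669921875, 113.03077697753906), (86.3668212890625, 17.084766387939453), 86.8201675415039) [array([360.2,  54.3]), array([368., 174.])]
[477.35218785 367.44843866  19.        ] 147.65468148036547 96.01187105271335
bar (array([476.94469393, 369.39835937,  47.52928064]), [0.013182819984132059, 0.01318281998407572])
```

Run:
```python
from h import *
c=[477.3,367.7]; r=[180,0,96]
robot.movep([*c,110],r); print(robot.move_l([*c,37.5],speed=100,f_stop=12)); P("at")
robot.grab(8); P("g"); robot.grab(4); robot.move_l([*c,29],speed=30,f_stop=25); P("slid"); robot.grab(25); robot.grab(45); P("g45")
if robot.read_opening()>.17:
    robot.move_l([*c,120],speed=100); P("lift")
    robot.movep([*c,300],r); robot.movep([564.1,100.2,300],r); robot.move_l([564.1,100.2,222],speed=100); P("over")
    print(robot.move_l([564.1,100.2,200],speed=20,f_stop=12)); P("seat"); print(robot.read_torque().round(2))
    snap("side","q1.png"); snap("scene","q2.png")
    robot.open  # keep gripped
```

```text
False
at op 0.999 [477.8 367.9  38.1] [0.8 0.1 0.6] t 130.4
g op 0.216 [477.2 367.7  37.5] [-1.6 -0.9 -0.3] t 131.5
slid op 0.231 [477.1 367.8  28.7] [-0.5  2.  -3.7] t 132.2
g45 op 0.226 [477.2 367.3  28.7] [-0.2  0.3 -5.9] t 132.6
lift op 0.224 [476.9 367.4 119.2] [-0.2 -0.1 -5.5] t 133.7
over op 0.226 [564.5 100.3 222.7] [-0.2  0.8 -5.3] t 136.4
True
seat op 0.225 [564.  100.2 202.6] [-0.3 -0.8  4.2] t 137.3
[-0.03  0.19 -0.02]
```

Run:
```python
from h import *
q=lambda a:print(a,robot.read_ee_rot()[2].round(2),robot.read_torque().round(2),robot.read_ft_force().round(1),robot.read_opening().round(3))
c=[564.1,100.2,202.6]
for a in(66,36,16,8): robot.move_l(c,[180,0,a],speed=60); q(a)
for a in np.arange(6,-14.1,-2):
    robot.move_l(c,[180,0,a],speed=20); q(a)
    t=robot.read_torque()[2]
    if abs(t)>2: break
P()
```

```text
Traceback (most recent call last):
AttributeError: 'float' object has no attribute 'round'
```

Run:
```python
from h import *
q=lambda a:print(a,robot.read_ee_rot()[2].round(2),robot.read_torque().round(2),robot.read_ft_force().round(1),round(float(robot.read_opening()),3))
c=[564.1,100.2,202.6]
q("now")
for a in(36,16,8): robot.move_l(c,[180,0,a],speed=60); q(a)
for a in np.arange(6,-14.1,-2):
    robot.move_l(c,[180,0,a],speed=20); q(a)
    t=robot.read_torque()[2]
    if abs(t)>2: break
P()
```

```text
now 66.13 [-0.   -0.03 -0.13] [-0.1 -0.4 -3.6] 0.228
36 36.18 [ 0.07  0.07 -0.04] [-0.2  0.5 -3.7] 0.224
16 16.24 [ 0.04  0.08 -0.18] [ 0.2 -0.6 -2.4] 0.222
8 8.29 [ 0.07  0.14 -0.15] [-0.4  0.3 -1.3] 0.222
6.0 6.2 [0.09 0.08 0.09] [ 0.3  0.1 -0.7] 0.223
4.0 4.12 [0.   0.15 0.06] [-0.3  0.3 -2.4] 0.224
2.0 2.09 [0.06 0.12 0.08] [-0.  -0.  -1.3] 0.224
0.0 0.09 [0.05 0.13 0.1 ] [ 0.5 -0.1 -1. ] 0.222
-2.0 -1.91 [0.05 0.16 0.13] [ 0.3 -0.7  0.2] 0.221
-4.0 -3.88 [-0.37  0.3   0.88] [-1.4 -1.9  0.6] 0.221
-6.0 -5.9 [-0.44 -0.    1.12] [ 0.  -3.1  0.6] 0.228
-8.0 -7.92 [-0.52 -0.5   1.17] [ 1.9 -3.1 -0.7] 0.23
-10.0 -9.93 [-0.67  0.18  1.22] [-0.5 -3.2  3.2] 0.235
-12.0 -11.9 [-0.81  0.29  1.58] [-1.5 -4.   4. ] 0.237
-14.0 -13.92 [-0.86 -0.4   1.58] [ 1.  -4.5  2.3] 0.242
op 0.242 [564.5 100.  202.8] [ 1.  -4.5  2.3] t 142.3
```

Run:
```python
from h import *
c=[564.1,100.2]
robot.move_l([*c,202.6],[180,0,-4],speed=20); robot.grab(3); robot.move_l([*c,212.5],speed=40); P("slid"); robot.open(); robot.move_l([*c,300],speed=150); P("up")
robot.movep([564,-10,380],[180,0,90]); im,w=snap("wrist","w_g.png")
a=im[0:330,150:480]; b=cv2.resize(snap("scene","s9.png")[0][140:400,120:460],(430,330))
cv2.imwrite("pics/m8.png",np.hstack([a,b])[:,:,::-1])
I=im.astype(int); m=((I[...,0]-np.maximum(I[...,1],I[...,2])>60)).astype(np.uint8); m[:,:200]=0;m[:,430:]=0;m[150:]=0
n,_,st,ce=cv2.connectedComponentsWithStats(m); print([(st[i,4],ce[i].round(1)) for i in range(1,n) if st[i,4]>=8])
q=sorted([ce[i] for i in range(1,n) if st[i,4]>=8],key=lambda v:v[0])
if len(q)==4:
    for i,j,z in((0,3,196),(1,2,193)):
        A,B=atz(w,q[j],z),atz(w,q[i],z); print((A+B)/2,np.linalg.norm(A-B),np.degrees(np.arctan2(*(A-B)[[1,0]])))
```

```text
slid op 0.039 [564.3 100.7 212.8] [-0.2  0.3  0.5] t 143.3
up op 1.003 [563.8 100.2 299.2] [-1.   0.4 -0.4] t 145.5
[(np.int32(40), array([248.5, 108.5])), (np.int32(52), array([223. , 110.5])), (np.int32(65), array([418.2, 111. ])), (np.int32(40), array([391.5, 112.5]))]
[563.95357318 100.40559676 196.        ] 199.97466874886683 -0.08908799700260951
[563.42471234 100.93298803 193.        ] 147.71027334169622 -1.456396031387175
```

View pics/m8.png

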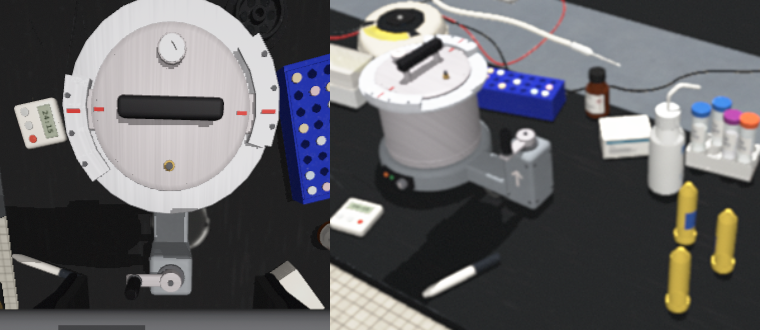

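Run:
```python
from h import *
print(robot.job_done())
```

```text
the job is handed in; nothing more can be done
None
```

I handed the job in at about 146 s: both orange-capped tubes stand cap down in the lowered basket and the cover is back on and locked. While I was cranking up, the grip slipped off the knob and the fingers pressed with up to about 60 N, which may or may not count against the 40 N limit.

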